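Fetch the boxed-in culture dish for weighing

TASK

The small culture dish is boxed in by a jar and two bottles on the storage board: first clear all three of them into the shallow side tray, then set the dish in the middle of the balance's round pan. Only then stand the jar and bottles back on the board, each centred on the cork pad that has the shape and size of its own foot (as they stood at the start). Keep everything upright and leave the lilac tube rack where it is.

Things in the scene. Friction and masses are not known exactly. Their poses are not given: they have to be found in the camera images.
- jar: White plastic jar with a paper label and ribbed screw lid: plain upright cylinder 56 mm in diameter, 90 mm tall, about 0.2 kg. Origin at the centre of its underside, z up. It starts on the big round pad.
- slim_bottle: Slim amber bottle: upright cylinder 42 mm in diameter and straight up to 83 mm, then a shoulder and a 26 mm wide black cap, 108 mm tall in all, about 0.2 kg. Origin at the centre of its underside, z up. It starts on the small round pad.
- square_bottle: Pale square bottle: 46 x 46 mm, straight up to 83 mm, then a 36 mm wide round cap, 105 mm tall in all, about 0.2 kg. Origin at the centre of its underside, z up, x and y square to its flat sides. It starts on the square pad, turned by up to 0.12 rad from it.
- dish: Small closed culture dish with straw-coloured agar and pale colonies: flat disc 56 mm in diameter, 18 mm tall, about 0.05 kg. Origin at the centre of its underside, z up. It starts flat on the grey storage board (fixed, 6 mm thick), boxed in by the pads and what stands on them: the pad centres lie about 65 mm from it, on its -x (towards the robot), +y and -y side in the board's axes; its +x side is open. There is no room for a gripper until all are cleared.
- pad_big_round: Flat round cork pad, 68 mm in diameter, 4 mm thick, fixed on the storage board: the jar's place. Origin at the centre of its underside (6 mm above the bench), x and y along the board's edges, z up; things on it rest 4 mm above the origin.
- pad_small_round: Flat round cork pad, 54 mm in diameter, 4 mm thick, fixed on the storage board: the slim bottle's place. Origin and axes as for the big round pad. Which pad lies on which side of the dish changes.
- pad_square: Flat square cork pad, 58 x 58 mm, 4 mm thick, fixed on the storage board: the square bottle's place. Origin and axes as for the big round pad. Which pad lies on which side of the dish changes.
- side_tray: Shallow empty aluminium tray, fixed to the bench left or right of the board: 250 mm along its x, 125 mm along its y, 14 mm high, walls and floor 4 mm thick. Origin at the centre of its underside; its inner floor is 4 mm above that. It has room for the jar and both bottles in a row along x, 80 mm apart.
- balance: White laboratory balance, fixed to the bench on the side of the board away from the tray, body 185 x 145 mm with its top at 40 mm, display on its -x end. Origin on the bench straight below the centre of the round steel pan; the pan is 96 mm in diameter and its flat upper face is 56 mm above the origin. The pan does not give.
- tube_rack: Lilac rack of small tubes, 75 x 200 mm, 38 mm tall, standing loose beyond the board; a bystander. Origin at the centre of its underside.

How it is judged (in metres and radians):
On the way, in this order (a step that is already met when the one before it is completed fails the run):
1. jar and both bottles stand upright together in the side tray (x of jar in the frame of side_tray between -0.115 and 0.115 m and y of jar in the frame of side_tray between -0.055 and 0.055 m and z of jar in the frame of side_tray between -0.002 and 0.01 m and angle between each of jar, slim_bottle, square_bottle's own z axis and vertical below 0.1 rad and linear speed of each of jar, slim_bottle, square_bottle below 0.02 m/s and x of slim_bottle in the frame of side_tray between -0.115 and 0.115 m and y of slim_bottle in the frame of side_tray between -0.055 and 0.055 m and z of slim_bottle in the frame of side_tray between -0.002 and 0.01 m and x of square_bottle in the frame of side_tray between -0.115 and 0.115 m and y of square_bottle in the frame of side_tray between -0.055 and 0.055 m and z of square_bottle in the frame of side_tray between -0.002 and 0.01 m), for 0.2 s.
2. the dish lies on the balance's pan, with jar and bottles still in the tray (all of step 1 and horizontal distance between dish and balance below 0.015 m and z of dish in the frame of balance between 0.053 and 0.06 m and angle between dish's own z axis and vertical below 0.1 rad and linear speed of dish below 0.02 m/s), for 0.2 s.
At the end, for the whole second after the job is handed in: The dish rests flat on the pan within 15 mm of its centre; jar, slim bottle and square bottle stand upright at rest on the big round, small round and square pad, each within 12 mm of its pad's centre; all are released, and the tube rack is within 20 mm of where it stood (horizontal distance between dish and balance below 0.015 m and z of dish in the frame of balance between 0.053 and 0.06 m and angle between each of dish, jar, slim_bottle, square_bottle's own z axis and vertical below 0.1 rad and linear speed of each of dish, jar, slim_bottle, square_bottle below 0.02 m/s and horizontal distance between jar and pad_big_round below 0.012 m and z of jar in the frame of pad_big_round between 0.001 and 0.008 m and horizontal distance between slim_bottle and pad_small_round below 0.012 m and z of slim_bottle in the frame of pad_small_round between 0.001 and 0.008 m and horizontal distance between square_bottle and pad_square below 0.012 m and z of square_bottle in the frame of pad_square between 0.001 and 0.008 m and distance of tube_rack from where it was at the start of the episode below 0.02 m); the robot touches nothing.
It fails at once if jar tipped over (more than 35 degrees) (angle between jar's own z axis and vertical above 0.61 rad).
It fails at once if slim bottle tipped over (more than 35 degrees) (angle between slim_bottle's own z axis and vertical above 0.61 rad).
It fails at once if square bottle tipped over (more than 35 degrees) (angle between square_bottle's own z axis and vertical above 0.61 rad).
It fails at once if dish tipped over (more than 35 degrees) (angle between dish's own z axis and vertical above 0.61 rad).
It fails at once if the tube rack pushed out of place (more than 20 mm) (distance of tube_rack from where it was at the start of the episode above 0.02 m).
It also fails if it takes over 141 s, if anything falls off the work surface, if the arm or the gripper's body presses on something with over 40 N, if the wrist force passes 120 N, or if a joint passes its speed limit or range.

ROBOT

A 6-joint arm with a two-finger parallel gripper is mounted at the origin on the work surface. World frame = base frame: x ahead of the robot, y to its left, z up, the work surface at z = 0. Lengths are in m, angles in degrees, forces in N, time in s.
With the tool pointing down it reaches from about 0.375 to 0.75 m from the base axis. Payload 9 kg.
Tool frame: the origin (TCP) lies where the fingers leave the gripper's body, on its centre line; the fingertips stand 73 mm ahead of it and the grasp point (between the pads) lies 54 mm ahead of it (robot.tip_reach is the distance from the TCP to the fingertips, in m); z points along the fingers, y is the line along which they close (so a half turn about z gives the same grasp; the last joint's range is limited). The gripper opens to 85 mm and grips with 20 to 120 N. Pads are 22 mm wide; open, the fingers measure 114 mm over their backs; the gripper's body (76 mm by 85 mm) begins 54 mm behind the grasp point. The pads swing forward as they close: fully open they stand 13 mm farther back than shut.
Start: joints at [51.698, 5.964, 5.575, 89.605, 0, 77.527], TCP at [0.261, 0.54, 0.304] pointing down, gripper open.
Joint ranges: [-171.21, 171.21], [-48.23, 106.86], [-62.78, 66.21], [-105.2, 120.99], [-86.42, 89.51], [-180, 180]. Speed limits (degrees/s): [127.2, 127.2, 147.25, 180, 180, 180].

INTERFACE

Orientations are given as [roll, pitch, yaw] about the fixed x, y, z axes, in that order (R = Rz(yaw) Ry(pitch) Rx(roll)).
In Python, from plant import robot gives the robot as it stands. Calls block until the motion is done:
- robot.move_pose(position, orientation): joint-space move of the TCP to a pose.
- robot.line_to(position, vel=0.15, rotation=None, guard=None): straight line of the TCP; rotation=None keeps the orientation; vel is the mean speed in m/s. With guard (N) it stops when the force on the tool has changed by that much, and returns True; else False.
- robot.goto_joints(angles): joint-space move.
- robot.set_gripper(opening): finger opening in m; the grip force is fixed at half the most; returns when the fingers have stopped.
- robot.pause(seconds).
- robot.ik(position, orientation): joint angles nearest the present ones, or None.
- robot.observe(): the state.
- robot.grab_frame(name): name is "side" or "top"; returns the picture (400x640x3 uint8, blue, green, red); there is no depth.
- robot.get_calibration(name): a dict with "vertical_fov" (degrees; the focal length in pixels is half the picture's height over the tangent of half this angle, whatever the lens; pixels are square), "cx", "cy" (the principal point, pixels), "rvec" (rotation vector, rad) and "tvec" (3), from world to camera coordinates, as OpenCV has them. Camera axes: x right, y down, z forward; pixel columns grow to the right and rows downward; lengths in m; the calibration is good to about 2 mm. A picture is of the moment at which its call begins. get_calibration takes no time and is no camera call.
A pose or a line that the arm cannot do raises robot.IKError and nothing moves.
- robot.job_done(): hands the job in; it is judged then, once.
The state is a dict: "time": time; "q": joint angles; "qvel": joint speeds; "joint_torque": joint torques, N m; "tool_pos": TCP position; "tcp_rot": TCP orientation; "ft_force": force on the tool from outside, world axes, zero at the start; "torque": the same for the moment, N m; "gripper_width": finger opening in m; "gripper_force": force on a finger pad.
Only numpy, scipy, OpenCV 4.12 (cv2) and the standard library are available. Lean on these libraries where they do the work, as an engineer would, in place of code of your own. Each camera call takes 0.05 s, during which the arm holds its last target. There are 200 camera calls.

## Working session

There is one attempt and no reset: what is moved stays moved. The work goes in short steps, each a Python script; the robot and the scene stay as the last script left them, time stands still between calls to the robot, and variables do not carry over. Pictures are saved under pics/ and viewed, at most 14 in all, crops included, and the job is handed in when it is done.

```bash
ls; mkdir -p pics; python3 - <<'E'
from plant import robot
import cv2
for n in("top","side"):
    cv2.imwrite(f"pics/{n}0.png",robot.grab_frame(n)); print(robot.get_calibration(n))
o=robot.observe(); print(o["time"],o["tool_pos"],o["tcp_rot"],o["gripper_width"])
E
```

```text
pics
{'vertical_fov': 46.26835349954478, 'cx': 316.30531256515764, 'cy': 193.6566228362911, 'rvec': array([ 2.22563408, -2.17666071,  0.08754342]), 'tvec': array([-0.01820742,  0.64916388,  1.191393  ])}
{'vertical_fov': 45.270305500922085, 'cx': 313.8306980898077, 'cy': 199.64347228541055, 'rvec': array([ 0.52275099, -2.78049545,  1.06397131]), 'tvec': array([0.61738519, 0.19445361, 0.8184898 ])}
0.1 [0.26127278 0.53991705 0.30323553] [-1.79938138e+02 -1.44219461e-02  1.54169113e+02] 0.08544021530253706
```

View pics/top0.png

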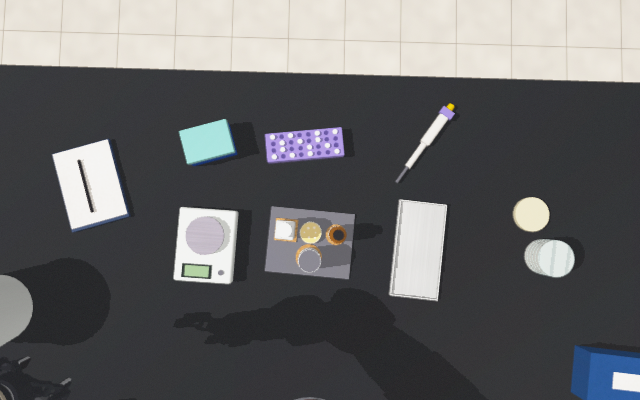

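View pics/side0.png

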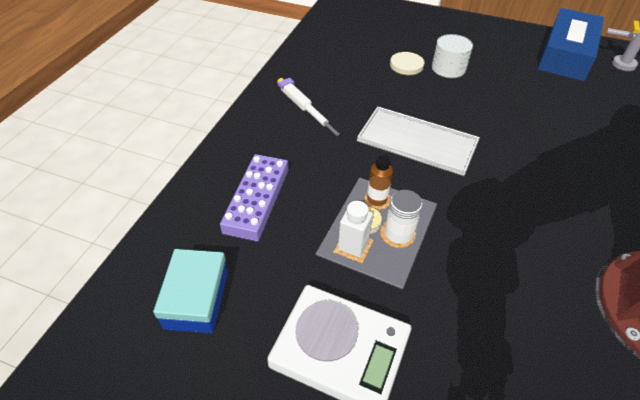

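The top view shows the board at about (310,243), the balance at (206,245) and the tray at (418,250). On the board the square bottle is at +y (286,230), the jar at −x (308,260) and the slim bottle at −y (337,235). I'll zoom in for detail.

```bash
python3 - <<'E'
import cv2
a=cv2.imread("pics/top0.png")[195:290,258:362]; cv2.imwrite("pics/c1.png",cv2.resize(a,None,fx=6,fy=6,interpolation=cv2.INTER_CUBIC))
a=cv2.imread("pics/side0.png")[150:290,310:445]; cv2.imwrite("pics/c2.png",cv2.resize(a,None,fx=4,fy=4,interpolation=cv2.INTER_CUBIC))
a=cv2.imread("pics/top0.png")[190:310,165:455]; cv2.imwrite("pics/c3.png",cv2.resize(a,None,fx=2.7,fy=2.7,interpolation=cv2.INTER_CUBIC))
E
```

```text
(no output)
```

View pics/c1.png

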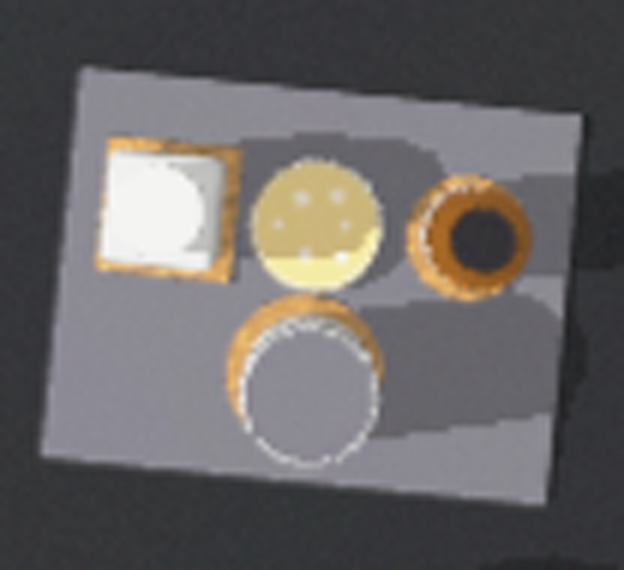

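View pics/c2.png

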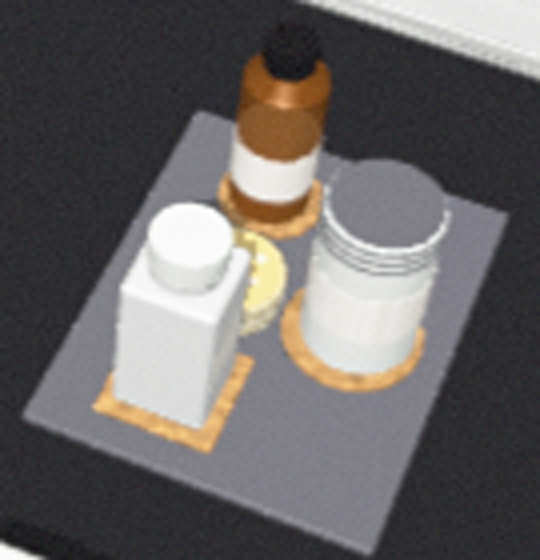

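View pics/c3.png

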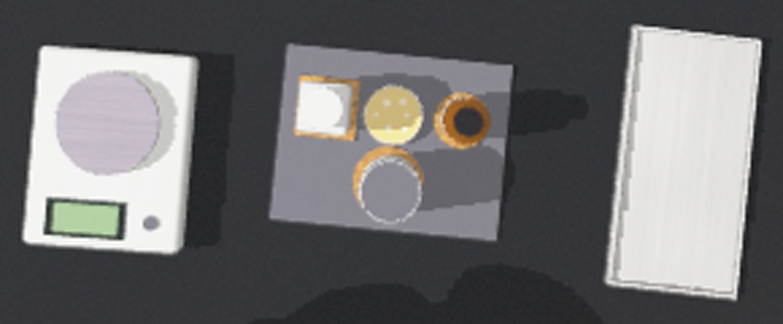

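```bash
cat > h.py <<'E'
import numpy as np, cv2
from plant import robot
def ray(n,px,z):
    c=robot.get_calibration(n); f=200/np.tan(np.radians(c["vertical_fov"]/2))
    R=cv2.Rodrigues(c["rvec"])[0]; o=-R.T@c["tvec"]
    d=R.T@np.array([(px[0]-c["cx"])/f,(px[1]-c["cy"])/f,1]); return (o+d*(z-o[2])/d[2])[:2]
E
python3 - <<'E'
from h import *
np.set_printoptions(precision=4,suppress=True)
def C1(p,z): return ray("top",((p[0]+.5)/6-.5+258,(p[1]+.5)/6-.5+195),z)
def C2(p,z): return ray("side",((p[0]+.5)/4-.5+310,(p[1]+.5)/4-.5+150),z)
def C3(p,z): return ray("top",((p[0]+.5)/2.7-.5+165,(p[1]+.5)/2.7-.5+190),z)
def quad(n,ps): # tl,tr,br,bl in image: +x up, +y left
    ps=np.array(ps); ex=ps[0]+ps[1]-ps[2]-ps[3]; ey=ps[0]+ps[3]-ps[1]-ps[2]
    print(n,ps.mean(0),"size",np.hypot(*ex)/2,np.hypot(*ey)/2,"yaw",np.degrees(np.arctan2(ex[1],ex[0])),np.degrees(np.arctan2(-ey[0],ey[1])))
quad("board",[C1(p,.006) for p in[(80,67),(582,115),(547,504),(42,457)]])
quad("sqpad",[C1(p,.01) for p in[(107,137),(243,150),(234,283),(96,270)]])
quad("tray",[C3(p,.014) for p in[(632,25),(761,40),(737,299),(605,285)]])
print("dish",C1((317,226),.024)); print("bigpad",C1((306,372),.01)); print("smallpad",C1((470,238),.01))
print("jar",C1((310,392),.1),C2((386,203),.1)); print("slim",C1((483,240),.118),C2((292,45),.118))
print("sq",C1((168,210),.115),C2((190,232),.115)); print("pan",C3((108,122),.056))
print("sqpad side",np.mean([C2(p,.01) for p in[(212,450),(93,406),(252,358)]][1:],0))
quad("board side",[C2(p,.006) for p in[(22,415),(200,112),(508,213),(373,553)]])
quad("rack",[ray("top",p,.038) for p in[(265,134),(342,128),(344,156),(268,162)]])
E
```

```text
board [0.5238 0.0102] size 0.1686416510125038 0.21900264226381272 yaw -4.09044187015456 -4.180521468011153
sqpad [0.555  0.0728] size 0.05741664341552689 0.05937831294184352 yaw -2.8502810383128727 -4.192218909768717
tray [ 0.5109 -0.2704] size 0.2492499083655262 0.12643896998472237 yaw -5.15650226080314 -5.1224875326085595
dish [0.5497 0.0093]
bigpad [0.4866 0.0125]
smallpad [ 0.5456 -0.0571]
jar [0.4854 0.0113] [0.484  0.0096]
slim [ 0.5478 -0.0554] [ 0.5469 -0.0538]
sq [0.5569 0.069 ] [0.5568 0.0707]
pan [0.5384 0.2718]
sqpad side [0.5558 0.0719]
board side [0.5228 0.0098] size 0.16824961769476057 0.21898705063605797 yaw -3.914264711526133 -4.377536546089804
rack [0.7725 0.0287] size 0.07253210528258501 0.19647030532889084 yaw 6.37902249368876 5.958112404739087
```

```bash
cat >> h.py <<'E'
BY=-4.1; TY=-5.1; H=.115; UP=.25
JAR,SLIM,SQ=(.4853,.0110),(.5473,-.0550),(.5567,.0703)
PJAR,PSLIM,PSQ=(.4857,.0132),(.5453,-.0560),(.5547,.0733)
DISH,PAN=(.5497,.0093),(.5384,.2718)
def slot(dx):
    a=np.radians(TY); return (.5109+dx*np.cos(a),-.2704+dx*np.sin(a))
def rot(yaw): return [180,0,yaw]
def pick(xy,foot,yaw,h=H,wide=.085,up=UP):
    robot.set_gripper(wide)
    robot.move_pose([*xy,up],rot(yaw)); robot.line_to([*xy,foot+h],vel=.15)
    robot.set_gripper(0); w=robot.observe()["gripper_width"]
    robot.line_to([*xy,up],vel=.2); return w
def place(xy,foot,yaw,h=H,wide=.085,up=UP):
    robot.move_pose([*xy,up],rot(yaw))
    g=robot.line_to([*xy,foot+h+.001],vel=.12,guard=12)
    z=robot.observe()["tool_pos"][2]-h-foot
    robot.set_gripper(wide); robot.line_to([*xy,up],vel=.2); return g,round(z,4)
def t(*a): print(round(robot.observe()["time"],1),*a)
E
python3 - <<'E'
from h import *
print(robot.tip_reach)
for k in(0,180):
  for n,xy,yaw in(("jar",JAR,BY),("sq",SQ,BY),("tr-",slot(-.08),TY),("tr+",slot(.08),TY),("dish",DISH,41),("pan",PAN,41),("dish",DISH,-49),("pan",PAN,-49)):
    q=robot.ik([*xy,.1],rot(yaw+k)); q2=robot.ik([*xy,UP],rot(yaw+k)); print(k,n,None if q is None else np.round(q), q2 is not None)
E
```

```text
0.0726
0 jar [-14. -10. -32.  69.   0. 170.] True
0 sq [ -6.   3. -19.  68.   0. 178.] True
0 tr- [-46.  -7. -29.  68.   0. 139.] True
0 tr+ [-37.  19.  -2.  70.   0. 148.] True
0 dish [-13.   1. -21.  68.   0. 126.] True
0 pan [ 14.  10. -11.  69.   0. 153.] True
0 dish [ -13.    1.  -21.   68.    0. -144.] True
0 pan [  14.   10.  -11.   69.    0. -117.] True
180 jar [-14. -10. -32.  69.   0. -10.] True
180 sq [ -6.   3. -19.  68.   0.  -2.] True
180 tr- [-46.  -7. -29.  68.   0. -41.] True
180 tr+ [-37.  19.  -2.  70.   0. -32.] True
180 dish [-13.   1. -21.  68.   0. -54.] True
180 pan [ 14.  10. -11.  69.   0. -27.] True
180 dish [-13.   1. -21.  68.   0.  36.] True
180 pan [ 14.  10. -11.  69.   0.  63.] True
```

```bash
sed -i 's/^BY=-4.1; TY=-5.1/BY=175.9; TY=174.9/; s/a=np.radians(TY)/a=np.radians(TY-180)/' h.py; python3 - <<'E'
from h import *
w=pick(JAR,.01,BY); t("w",w)
if .05<w<.06: t(place(slot(-.08),.004,TY))
cv2.imwrite("pics/j1.png",robot.grab_frame("side"))
E
```

```text
4.5 w 0.0547943816245328
7.9 (True, np.float64(0.0012))
```

View pics/j1.png

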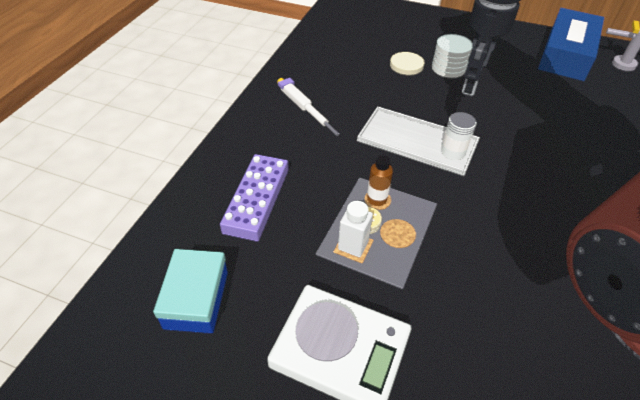

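The jar stands upright in the tray at (459,138) and its pad is clear at (398,233). Time is ample. Next are the two bottles.

```bash
python3 - <<'E'
from h import *
w=pick(SLIM,.01,BY); t("slim w",w)
assert .036<w<.046
t(place(slot(.08),.004,TY))
w=pick(SQ,.01,BY); t("sq w",w)
assert .04<w<.05
t(place(slot(0),.004,TY))
robot.move_pose([.4,-.05,.35],rot(BY))
a=robot.grab_frame("top"); b=robot.grab_frame("side")
cv2.imwrite("pics/t2.png",a)
e=lambda i,f:cv2.resize(i,None,fx=f,fy=f,interpolation=cv2.INTER_CUBIC)
m=np.zeros((600,800,3),np.uint8); x=e(a[190:305,258:455],4)[:,:788]; m[:460,:788]=x
cv2.imwrite("pics/m2.png",m[:460])
E
```

```text
11.3 slim w 0.04081831512395362
14.6 (True, np.float64(0.0007))
18.4 sq w 0.04547498197963744
22.0 (True, np.float64(0.0009))
```

View pics/m2.png

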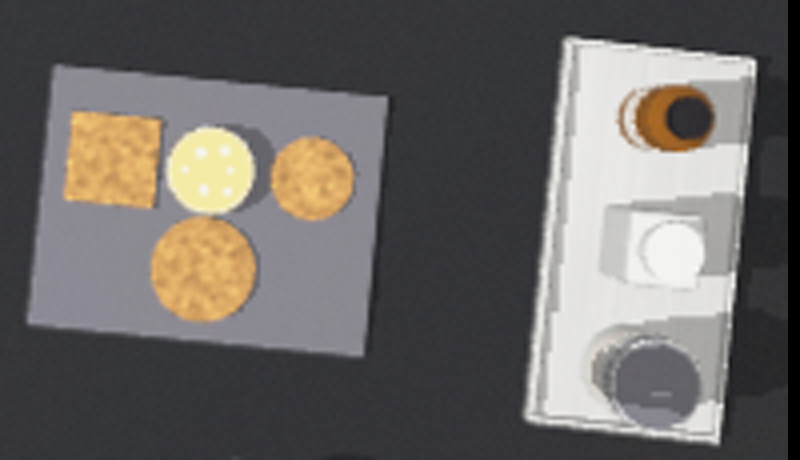

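All three stand upright in the tray. The pads and dish are now fully visible: square pad (114,159), big (204,269), small (312,178), dish (211,170) in the 4x crop. I'll refine these positions, then take the dish.

```bash
python3 - <<'E'
from h import *
np.set_printoptions(precision=4,suppress=True)
C=lambda p,z: ray("top",((p[0]+.5)/4-.5+258,(p[1]+.5)/4-.5+190),z)
for n,p,z in(("sq",(114,159),.01),("big",(204,269),.01),("small",(312.5,178.5),.01),("dish",(211,170),.024)): print(n,C(p,z))
d=C((211,170),.024); Y=128
robot.set_gripper(.066); robot.move_pose([*d,.2],rot(Y)); robot.line_to([*d,.1])
g=robot.line_to([*d,.074],vel=.02,guard=6); z=robot.observe()["tool_pos"][2]; t(g,z)
robot.line_to([*d,z+.003],vel=.05); robot.set_gripper(0); w=robot.observe()["gripper_width"]; t("w",w,robot.observe()["tool_pos"])
robot.line_to([*d,.2])
open("dish_h","w").write(str(z+.003-.006))
cv2.imwrite("pics/d3.png",cv2.resize(robot.grab_frame("side")[100:300,230:480],None,fx=3,fy=3))
E
```

```text
sq [0.5555 0.0722]
big [0.4859 0.0124]
small [ 0.5456 -0.0567]
dish [0.55   0.0094]
26.7 False 0.07414616812507796
27.2 w 0.05402651722725144 [0.5504 0.0093 0.0778]
```

View pics/d3.png

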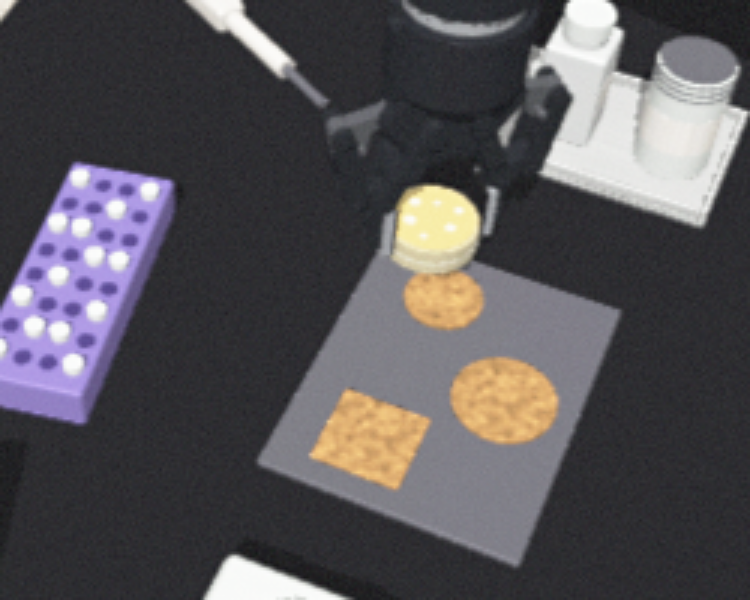

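The dish is held level between the pads, at (435,230) in the crop. Next it goes on the pan.

```bash
python3 - <<'E'
from h import *
h=float(open("dish_h").read())
robot.move_pose([*PAN,.24],rot(128)); robot.line_to([*PAN,.056+h+.01],vel=.15)
g=robot.line_to([*PAN,.056+h],vel=.02,guard=5); t(g,robot.observe()["tool_pos"][2]-h)
robot.set_gripper(.075); robot.line_to([*PAN,.24]); robot.move_pose([.48,0,.3],rot(BY)); robot.pause(.3)
m=robot.grab_frame("top")[200:290,165:245]; s=robot.grab_frame("side")[280:400,260:420]
m=cv2.resize(m,(400,450),interpolation=cv2.INTER_CUBIC); s=cv2.resize(s,(400,300),interpolation=cv2.INTER_CUBIC)
o=np.zeros((450,800,3),np.uint8); o[:,:400]=m; o[:300,400:]=s; cv2.imwrite("pics/p4.png",o)
E
```

```text
30.6 True 0.05672134487658506
```

View pics/p4.png

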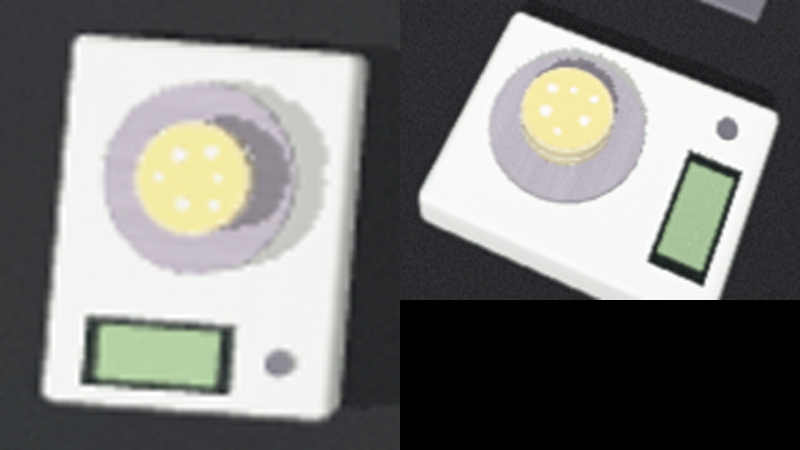

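The dish lies flat in the pan's middle: dish (193,178) against pan (201,177), and the offset is accounted for by its height. Now the jar and bottles go back.

```bash
python3 - <<'E'
from h import *
for n,s,p,lo,hi in(("sq",0,(.5552,.0727),.04,.05),("slim",.08,(.5455,-.0563),.036,.046),("jar",-.08,(.4858,.0127),.05,.06)):
    w=pick(slot(s),.004,TY); t(n,w); assert lo<w<hi
    t(place(p,.01,BY))
robot.move_pose([.38,-.25,.35],rot(BY)); robot.pause(.3)
m=robot.grab_frame("top")[195:290,255:365]; s=robot.grab_frame("side")[150:290,300:445]
o=np.zeros((400,800,3),np.uint8); o[:345,:400]=cv2.resize(m,(400,345),interpolation=cv2.INTER_CUBIC); o[:386,400:]=cv2.resize(s,(400,386),interpolation=cv2.INTER_CUBIC); cv2.imwrite("pics/e5.png",o)
E
```

```text
37.1 sq 0.04550660858655089
40.6 (True, np.float64(0.0007))
44.5 slim 0.0405802318618195
47.7 (True, np.float64(0.0008))
51.0 jar 0.05448403006782002
54.3 (True, np.float64(0.0012))
```

View pics/e5.png

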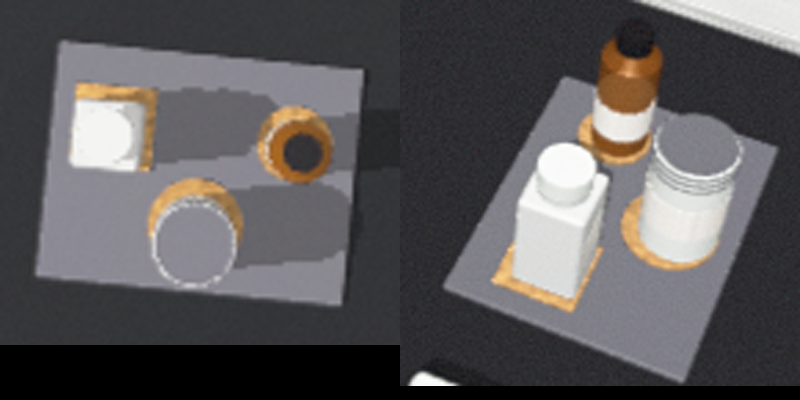

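All three stand upright on their pads, but look a few mm towards −x. I'll check the numbers: cap centres in the left crop are square (106,133), slim (302,153), jar (194,242).

```bash
python3 - <<'E'
from h import *
np.set_printoptions(precision=4,suppress=True)
A=lambda p,z: ray("top",((p[0]+.5)/(400/110)-.5+255,(p[1]+.5)/(345/95)-.5+195),z)
B=lambda p,z: ray("side",((p[0]-400+.5)/(400/145)-.5+300,(p[1]+.5)/(386/140)-.5+150),z)
for n,a,b,z,p in(("jar",(194,242),(699,146),.1,(.4858,.0127)),("slim",(302,153),(635,38),.118,(.5455,-.0563)),("sq",(106,133),(567,172),.115,(.5552,.0727))): print(n,A(a,z)-p,B(b,z)-p)
E
```

```text
jar [-0.0036  0.0015] [-0.0063  0.0009]
slim [-0.0029  0.0017] [-0.0043  0.0077]
sq [-0.0024  0.0005] [-0.0062  0.0055]
```

```bash
python3 -c "
from h import *
print(robot.job_done())"
```

```text
the job is handed in; nothing more can be done
None
```

I handed the job in at about 55 s of the 141 s: the dish lies flat in the middle of the balance pan, and the jar and both bottles stand upright on their own pads. By my images they are an estimated 3–9 mm off centre (limit 12 mm); I didn't re-measure the tube rack at the end, and `robot.job_done()` gave no verdict.

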